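# Put the kiln props back in their rack and bolt it

### The job

Draw the bolt of the kiln prop rack fully, slide the hood all the way back, and lay every loose kiln prop that is on the worktop flat in its own slot, the one made for its length. Then slide the hood fully forward over the props and shoot the bolt fully home into its keeper.

Things in the scene. Friction and masses are not known exactly. Their poses are not given: they have to be found in the camera images.
- rack: fixed kiln prop rack. Origin on the worktop under the slots; x from its front (label side, robot side) to its rear, y left, z up. Rack coordinates elsewhere are in this frame, mm. Base 10 thick, x -100 to 130, y -155 to 185; side rails 18 wide at y +-139, tops at z 54; between them four slot mouldings side by side (y -96, -32, 32, 96; their order varies).
- prop_a: loose kiln prop: terracotta fired-clay square bar 64 long, 30 x 30 in section, 102 g (varies), lying on the worktop. Origin at its centre, x along its length; any of its four long sides may be underneath. It may be absent.
- prop_b: loose kiln prop: terracotta fired-clay square bar 86 long, 30 x 30 in section, 138 g (varies), lying on the worktop. Origin at its centre, x along its length; any of its four long sides may be underneath. It may be absent.
- prop_c: loose kiln prop: terracotta fired-clay square bar 108 long, 30 x 30 in section, 173 g (varies), lying on the worktop. Origin at its centre, x along its length; any of its four long sides may be underneath. It may be absent.
- prop_d: loose kiln prop: terracotta fired-clay square bar 130 long, 30 x 30 in section, 208 g (varies), lying on the worktop. Origin at its centre, x along its length; any of its four long sides may be underneath. It may be absent.
- slot_a_floor (a point): middle of the floor of the slot of the 64 mm prop: an open trough 72 long (along rack x) and 38 wide, in line with the rack's x. Floor at z 14; its walls rise 12 above the floor, so a seated prop stands 18 proud. Its rear end is at rack x 49, as for all slots. The label on its front shows a raised bar in proportion to the prop's length.
- slot_b_floor (a point): middle of the floor of the slot of the 86 mm prop: an open trough 94 long (along rack x) and 38 wide, in line with the rack's x. Floor at z 14; its walls rise 12 above the floor, so a seated prop stands 18 proud. Its rear end is at rack x 49, as for all slots. The label on its front shows a raised bar in proportion to the prop's length.
- slot_c_floor (a point): middle of the floor of the slot of the 108 mm prop: an open trough 116 long (along rack x) and 38 wide, in line with the rack's x. Floor at z 14; its walls rise 12 above the floor, so a seated prop stands 18 proud. Its rear end is at rack x 49, as for all slots. The label on its front shows a raised bar in proportion to the prop's length.
- slot_d_floor (a point): middle of the floor of the slot of the 130 mm prop: an open trough 138 long (along rack x) and 38 wide, in line with the rack's x. Floor at z 14; its walls rise 12 above the floor, so a seated prop stands 18 proud. Its rear end is at rack x 49, as for all slots. The label on its front shows a raised bar in proportion to the prop's length.
- hood (a joint): sliding hood: plate 50 (x) by 296 (y), z 57 to 63, on the side rails, friction 2 N. Value in m: 0 = fully forward at its stop, over the slots' rear part (rack x 5 to 55); grows as it slides straight back along rack +x to 0.070 at its rear stop, where the slots are clear. Starts at 0, locked by the bolt. Stays where left.
- hood_grip (a point): centre of the top of the hood's upright round wooden grip, 22 in diameter at the top, 36 tall (top at z 99), at rack x 18, y -30 with the hood forward; moves with the hood
- bolt (a joint): barrel bolt on the left part of the hood: a 10 mm rod along y at z 72 in two guides (26 x 10, tops at z 80) at rack y 70 and 145. Value in m: 0 = fully home, tip through the keeper; grows as it is drawn along rack -y to 0.040 at its stop; the tip is clear of the keeper from 0.027. Friction 2 N, stays where left.
- bolt_knob (a point): centre of the top of the bolt's upright round knob, 16 in diameter, 35 tall (z 72 to 107), at rack y 128 with the bolt home; moves with bolt and hood
- keeper_mouth (a point): middle of the keeper's gap at rod height (rack x 30, y 168, z 72): a fixed steel fork outside the left rail, y 168 to 184, top at z 100, 17 between its cheeks. With the hood fully forward the 10 mm rod enters centrally, 3 to spare each side. It blocks the hood while the rod is in it, and stops the rod if the hood is not forward.

How it is judged:
By the outcome, as a careful person would: the job done as asked, in the order asked, and still so for the second after the job is handed in, with the robot touching nothing.
Of prop_a, prop_b, prop_c, prop_d only 2 to 4 are there at a start; the rules pass over those that are not, and their reading is None.
At some moment in a run one of prop_a, prop_b, prop_c, prop_d may be knocked a few centimetres aside while the robot is not near it.
Once in a run the grip may slacken for a moment while it holds something.
It also fails if it takes over 210 s, if anything falls off the work surface, if the arm or the gripper's body presses on something with over 40 N, if the wrist force passes 120 N, or if a joint passes its speed limit or range.

### The arm

A 7-joint arm with a two-finger parallel gripper is mounted at the origin on a cart in front of the work surface, level with it; the furniture and walls round the work are solid. World frame = base frame: x ahead of the robot, y to its left, z up, the work surface at z = 0. Lengths are in m, angles in rad, forces in N, time in s.
With the tool pointing down it reaches from about 0.4 to 0.85 m from the base axis. Payload 10.4 kg.
Tool frame: the origin (TCP) lies midway between the tips of the shut fingers; the grasp point (between the pads) lies 19 mm behind it; z points along the fingers, y is the line along which they close (so a half turn about z gives the same grasp; the last joint's range is limited). The gripper opens to 85 mm and grips with 20 to 120 N. Pads are 22 mm wide; open, the fingers measure 114 mm over their backs; the gripper's body (76 mm by 85 mm) begins 54 mm behind the grasp point. The pads swing forward as they close: fully open they stand 13 mm farther back than shut.
Start: joints at [-1.203, 0.332, -0.065, 1.46, 0.022, 1.35, -0.088], TCP at [0.238, 0.578, 0.231] pointing down, gripper open.
Joint ranges: [-2.6, 2.6], [-0.5, 2.12], [-1.47, 1.34], [0.16, 2.42], [-1.27, 4.41], [0.06, 2.06], [-2.6, 2.6]. Speed limits (rad/s): [2.22, 2.22, 2.79, 2.79, 3.14, 3.14, 3.14].

### API

Orientations are given as a unit quaternion [x, y, z, w].
In Python, from workcell import get_obs, camera, camera_params, hand_in gives the robot as it stands.
- The arm moves only by the tool carry_out, never from a script. Its argument "commands" is a list that holds one entry, the list of rows, each a list of 6 numbers: the shift along the tool's x, y, z in units of 40 mm (1.0 is 40 mm), then the turn, a rotation vector about the tool's x, y, z in units of 6 degrees (1.0 is 6 degrees). In form: [[[x, y, z, ax, ay, az], ...]]. A call has 1 to 20 rows; each row shifts and turns the commanded pose from where the row before left it, along the tool's axes as they then stand; what a row does not reach is not made up. A row lasts 1/12 s, in which the tool goes at most 41.7 mm and 7.16 degrees, less where a joint would pass 70% of its speed; a pose out of reach is approached as far as the arm can. A call is refused whole if a number of a shift passes 1 or a number of a turn 1, either way. A call with a gripper value outside its range is refused whole. "hand" is the closure, from -1 (fully open) to 1 (shut), set as the call begins (left out, the last holds). The fingers move at their own pace and stop on an object; "force" is the grip in N (left out, the last holds). Time passes only in rows, so rows that do not move let the fingers close. It gives the time, the measured TCP pose, the force, the opening and the grip force at its end, in the units of the state.
- get_obs(): the state, without advancing time (a new reading comes with each control period).
- camera(name): name is "scene" or "top" or "wrist"; returns the picture (384x512x3 uint8, red, green, blue); there is no depth.
- camera_params(name): a dict with "mtx" (3x3 intrinsics, pixels), "R" (3x3) and "t" (3): a world point X has camera coordinates R X + t. Camera axes: x right, y down, z forward; pixel columns grow to the right and rows downward; lengths in m; the calibration is good to about 2 mm. A picture is of the moment at which its call begins: read the wrist's pose just before it. camera_params takes no time and is no camera call; for the wrist camera it gives the pose at the moment of the call.
- hand_in(): hands the job in; it is judged then, once.
The state is a dict: "clock": time; "joint_pos": joint angles; "joint_velocities": joint speeds; "tau": joint torques, N m; "position": TCP position; "ee_rot": TCP orientation; "ft_force": force on the tool from outside, world axes, zero at the start; "torque": the same for the moment, N m; "grip_width": opening from 0.0 (shut) to 1.0 (fully open); "grasp_force": force on a finger pad.
Only numpy, scipy, OpenCV 4.12 (cv2) and the standard library are available. Lean on these libraries where they do the work, as an engineer would, in place of code of your own. Each camera call takes 0.05 s, during which the arm holds its last target. There are 200 camera calls.

## Working session

There is one attempt and no reset: what is moved stays moved. The work goes in short steps, Python scripts to look and compute and a tool call to move; the robot and the scene stay as the last step left them, time stands still between calls to the robot, and variables do not carry over. Pictures are saved under pics/ and viewed, at most 14 in all, crops included, and the job is handed in when it is done.

Besides the shell and the picture viewer there is one more tool, called as name(argument=value, ...), one argument or row to a line, values as JSON. carry_out: Moves the arm, as the interface text tells. Its arguments: {"type":"object","properties":{"commands":{"type":"array"},"hand":{"type":"number"},"force":{"type":"number"}},"required":["commands"]}

```bash
mkdir -p pics; ls; python3 - <<'E'
from workcell import *
import cv2
o=get_obs();print({k:o[k] for k in ('clock','position','ee_rot','ft_force','grip_width')})
for n in('top','scene'):
    cv2.imwrite(f'pics/{n}0.png',camera(n)[:,:,::-1]);p=camera_params(n);print(n,p)
E
```

```text
pics
{'clock': 0.0, 'position': array([0.23790635, 0.57753329, 0.2305228 ]), 'ee_rot': array([ 1.94123649e-01,  9.80976813e-01, -6.99485016e-04, -1.11894665e-04]), 'ft_force': array([ 0.07551816,  0.13272689, -0.25317425]), 'grip_width': 1.0008884768519}
top {'mtx': array([[430.53110213,   0.        , 256.26258573],
       [  0.        , 430.53110213, 190.42122847],
       [  0.        ,   0.        ,   1.        ]]), 'R': array([[ 0.02496951, -0.9996756 ,  0.00502205],
       [-0.98764712, -0.0254458 , -0.1546146 ],
       [ 0.15469224, -0.00109936, -0.9879621 ]]), 't': array([-0.0125677 ,  0.48565371,  1.14311727])}
scene {'mtx': array([[446.54492066,   0.        , 248.92293525],
       [  0.        , 446.54492066, 190.93381786],
       [  0.        ,   0.        ,   1.        ]]), 'R': array([[ 0.52058397, -0.85372268,  0.01224384],
       [-0.70676853, -0.43893107, -0.55481326],
       [ 0.47903087,  0.28017332, -0.83188481]]), 't': array([-0.2549054 ,  0.38841825,  1.0647771 ])}
```

View pics/top0.png

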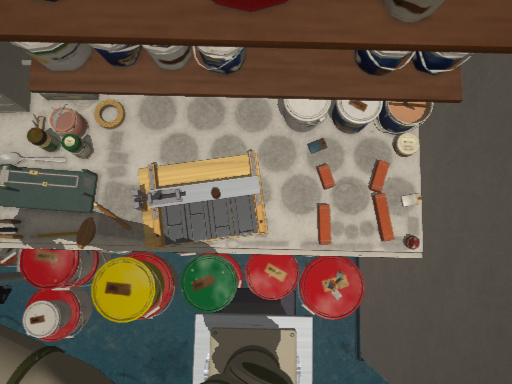

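View pics/scene0.png

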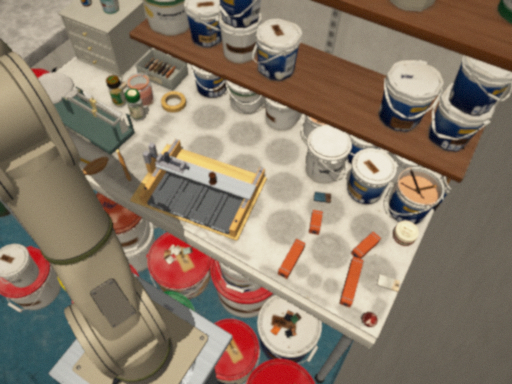

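The top view shows the rack near (203,197) with its bolt at the left. There are four terracotta bars, near (325,176), (380,176), (323,223) and (384,217). Next I'll enlarge the rack and segment the props.

```bash
cat > h.py <<'E'
import numpy as np, cv2
from workcell import *
from scipy.spatial.transform import Rotation as Ro
def p2w(n,uv,z,p=None):
    p=p or camera_params(n);d=p['R'].T@np.linalg.inv(p['mtx'])@np.array([uv[0],uv[1],1.]);c=-p['R'].T@p['t']
    return c+d*(z-c[2])/d[2]
def w2p(n,X,p=None):
    p=p or camera_params(n);q=p['mtx']@(p['R']@np.asarray(X,float)+p['t']);return q[:2]/q[2]
def props(n='top',im=None,z=0.03,p=None,amin=80,gp=None):
    "terracotta blobs, top faces: world x,y,yaw(long axis),L,W"
    im=camera(n) if im is None else im
    hsv=cv2.cvtColor(im,cv2.COLOR_RGB2HSV)
    m=((hsv[...,0]<14)&(hsv[...,1]>130)&(hsv[...,2]>95)).astype(np.uint8)
    out=[]
    for c in cv2.findContours(m,0,2)[0]:
        if cv2.contourArea(c)<amin: continue
        w=np.array([p2w(n,q[0],z,p)[:2] for q in c])
        if not(0.3<w[:,0].mean()<0.9): continue
        (x,y),(a,b),t=cv2.minAreaRect((w*1000).astype(np.float32))
        if a<b: a,b,t=b,a,t+90
        out.append([round(v,1) for v in(x,y,(t+90)%180-90,a,b)]+c.reshape(-1,2).mean(0).round().tolist())
    return out
def save(n,name,box=None,s=1):
    im=camera(n)
    o=im if box is None else im[box[1]:box[3],box[0]:box[2]]
    cv2.imwrite(f'pics/{name}.png',cv2.resize(o,None,fx=s,fy=s,interpolation=cv2.INTER_CUBIC)[:,:,::-1]);return im
E
python3 - <<'E'
from h import *
im=save('top','rack',(125,140,280,255),5)
for r in props('top',im,0.03):print(r)
E
```

```text
[399.3, -188.3, 1.4, 81.9, 30.1, 324.0, 228.0]
[424.1, -351.1, 10.3, 128.1, 29.4, 383.0, 216.0]
[532.6, -192.9, 18.4, 64.1, 30.1, 326.0, 177.0]
[537.6, -342.0, -16.9, 87.9, 29.2, 379.0, 175.0]
[770.6, 514.3, -88.5, 108.5, 12.0, 78.0, 88.0]
[779.8, 295.1, -89.7, 334.7, 31.5, 158.0, 88.0]
[787.7, -169.1, -89.8, 582.2, 44.5, 321.0, 90.0]
[807.4, -115.3, -83.4, 87.0, 21.4, 299.0, 82.0]
[816.9, -513.5, -77.4, 123.3, 24.8, 439.0, 81.0]
[844.9, -200.1, 89.7, 176.5, 25.5, 327.0, 70.0]
[824.6, 350.7, -89.7, 183.7, 48.6, 136.0, 74.0]
```

View pics/rack.png

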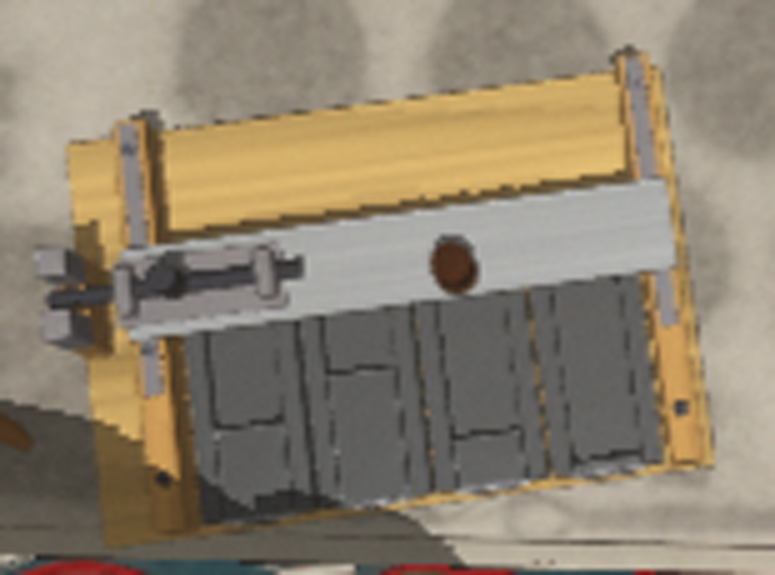

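In the crop the bolt's keeper is at (65,298), the knob at (165,270) and the grip at (455,262). The slot front walls, left to right, are at rows 420, 370, 435 and 460. I'll fit the rack pose from these.

```bash
cat > fit.py <<'E'
from h import *
from scipy.optimize import least_squares
P=camera_params('top')
pts=[((68,143),(130,185,10)),((105,545),(-100,185,10)),((712,465),(-100,-155,10)),((455,262),(18,-30,99)),((165,270),(30,128,107)),((60,297),(30,176,100)),((672,270),(5,-148,63)),((662,182),(55,-148,63))]
def rw(q,X):
    c,s=np.cos(q[2]),np.sin(q[2]);return np.array([q[0]+c*X[0]-s*X[1],q[1]+s*X[0]+c*X[1],X[2]])/1000
uv=np.array([[a/5+125-.4,b/5+140-.4] for (a,b),_ in pts])
f=lambda q:(np.array([w2p('top',rw(q,X),P) for _,X in pts])-uv).ravel()
if __name__=='__main__':
    r=least_squares(f,[450,120,0.],loss='soft_l1');print(r.x,np.degrees(r.x[2]));print(r.fun.reshape(-1,2).round(1).tolist())
    q=r.x;np.save('rack.npy',q)
    for y in(96,32,-32,-96):
        print(y,[(L,((w2p('top',rw(q,(49-L,y,26)),P)+.4-[125,140])*5).round().tolist()) for L in(72,94,116,138)])
    for z in(.25,.3,.4,.5):print('shelf edge',z,p2w('top',(100,95),z),p2w('top',(400,100),z))
    im=camera('top');hsv=cv2.cvtColor(im,cv2.COLOR_RGB2HSV)
    m=((hsv[...,0]<16)&(hsv[...,1]>110)&(hsv[...,2]>40)).astype(np.uint8)[195:250,300:345]
    c=max(cv2.findContours(m,0,2)[0],key=cv2.contourArea)
    w=np.array([p2w('top',v[0]+[300,195],.03)[:2]*1000 for v in c],np.float32);print('c',cv2.minAreaRect(w))
E
python3 fit.py
```

```text
[4.46457044e+02 1.32744897e+02 1.54553262e-01] 8.855249603925161
[[-0.2, -0.5], [-0.3, 0.5], [1.0, 0.5], [-0.2, 0.2], [-4.1, 1.3], [-1.0, -1.3], [1.9, -0.2], [1.4, -0.8]]
96 [(72, [246.0, 385.0]), (94, [250.0, 425.0]), (116, [254.0, 465.0]), (138, [258.0, 506.0])]
32 [(72, [362.0, 370.0]), (94, [366.0, 410.0]), (116, [371.0, 450.0]), (138, [375.0, 490.0])]
-32 [(72, [478.0, 356.0]), (94, [482.0, 395.0]), (116, [487.0, 435.0]), (138, [492.0, 475.0])]
-96 [(72, [593.0, 341.0]), (94, [598.0, 380.0]), (116, [603.0, 420.0]), (138, [608.0, 460.0])]
shelf edge 0.25 [0.66728014 0.36803908 0.25      ] [ 0.67386394 -0.32869706  0.25      ]
shelf edge 0.3 [0.64820524 0.34881515 0.3       ] [ 0.65444416 -0.31142388  0.3       ]
shelf edge 0.4 [0.61005544 0.3103673  0.4       ] [ 0.6156046  -0.27687753  0.4       ]
shelf edge 0.5 [0.57190564 0.27191944 0.5       ] [ 0.57676504 -0.24233118  0.5       ]
c ((406.1693420410156, -187.20748901367188), (95.73027801513672, 32.91029739379883), 1.4431450366973877)
```

```bash
cat >> h.py <<'E'
def rack():
    return np.load('rack.npy')
def r2w(X):
    q=rack();c,s=np.cos(q[2]),np.sin(q[2]);return np.array([q[0]+c*X[0]-s*X[1],q[1]+s*X[0]+c*X[1],X[2]])/1000
def go(X,yaw):
    "shift (tool axes, units of 40 mm) then turn (units of 6 deg) to TCP at X (m), tool y at yaw deg, pointing down"
    o=get_obs();R=Ro.from_quat(o['ee_rot']);a=np.radians(yaw)
    y=np.array([np.cos(a),np.sin(a),0]);z=np.array([0,0,-1.]);T=Ro.from_matrix(np.c_[np.cross(y,z),y,z])
    print('t%.1f at'%o['clock'],o['position'].round(4),'toolyaw %.1f'%np.degrees(np.arctan2(*R.as_matrix()[[1,0],1])),
     'shift',(R.inv().apply(np.asarray(X)-o['position'])/.04).round(2),'turn',np.degrees((R.inv()*T).as_rotvec()/6).round(2),'F',o['ft_force'].round(1),'w',round(o['grip_width']*85,1))
E
python3 - <<'E'
from h import *
def tri(a,b):
    A=[];B=[]
    for n,u in(('top',a),('scene',b)):
        p=camera_params(n);K=np.linalg.inv(p['mtx']);d=p['R'].T@K@np.array([*u,1.]);d/=np.linalg.norm(d);c=-p['R'].T@p['t'];M=np.eye(3)-np.outer(d,d);A.append(M);B.append(M@c)
    return np.linalg.solve(sum(A),sum(B))
print('shelf',tri((462,101),(458,180)))
p=camera_params('wrist');print(p);o=get_obs();R=Ro.from_quat(o['ee_rot']).as_matrix()
print('cam in tool',R.T@(-p['R'].T@p['t']-o['position']),(p['R']@R).round(2))
k=r2w((30,128,180));print(k)
go(k,8.85)
E
```

```text
shelf [ 0.66647254 -0.46139114  0.26457947]
{'mtx': array([[279.74301583,   0.        , 248.97435223],
       [  0.        , 279.74301583, 191.04547604],
       [  0.        ,   0.        ,   1.        ]]), 'R': array([[ 0.38109736,  0.92453414, -0.00118966],
       [ 0.88646612, -0.36503949,  0.28447141],
       [ 0.26256926, -0.1094659 , -0.95868378]]), 't': array([-0.62578476, -0.03692081,  0.37955203])}
cam in tool [ 0.07245098  0.00134283 -0.14282059] [[-0.    1.    0.  ]
 [-0.96 -0.   -0.28]
 [-0.28 -0.    0.96]]
[0.4563953  0.26383735 0.18      ]
t0.2 at [0.238  0.5777 0.2308] toolyaw 67.6 shift [-8.04 -5.17  1.28] turn [-0.01  0.    9.79] F [0.4 0.2 0.8] w 85.0
```

carry_out(
  commands=[
    [[-0.67,-0.43,0.05,0,0,0],[-0.67,-0.43,0.05,0,0,0],[-0.67,-0.43,0.05,0,0,0],[-0.67,-0.43,0.05,0,0,0],[-0.67,-0.43,0.05,0,0,0],[-0.67,-0.43,0.05,0,0,0],[-0.67,-0.43,0.05,0,0,0],[-0.67,-0.43,0.05,0,0,0],[-0.67,-0.43,0.05,0,0,0],[-0.67,-0.43,0.05,0,0,0],[-0.67,-0.43,0.05,0,0,0],[-0.67,-0.43,0.05,0,0,0]],
  ],
)

```text
clock: 1.2
position: [0.4574, 0.2631, 0.2073]
ee_rot: [0.194, 0.981, 0.0, -0.0]
ft_force: [0.7, -0.3, 0.9]
grip_width: 0.999
grasp_force: 0.0
```

carry_out(
  commands=[
    [[0,0,0,0,0,0.98],[0,0,0,0,0,0.98],[0,0,0,0,0,0.98],[0,0,0,0,0,0.98],[0,0,0,0,0,0.98],[0,0,0,0,0,0.98],[0,0,0,0,0,0.98],[0,0,0,0,0,0.98],[0,0,0,0,0,0.98],[0,0,0,0,0,0.98],[0,0,0,0,0,0],[0,0,0,0,0,0],[0,0,0,0,0,0]],
  ],
)

```text
clock: 2.28
position: [0.4567, 0.2646, 0.2073]
ee_rot: [0.649, 0.76, -0.0, -0.0]
ft_force: [-0.4, 0.4, 0.5]
grip_width: 1.002
grasp_force: 0.0
```

```bash
python3 - <<'E'
from h import *
im=save('wrist','w1')
print(camera_params('wrist')['t'])
go(r2w((30,128,180)),8.85)
for X in((30,128,107),(18,-30,99),(30,168,72),(30,176,100),(-100,185,10),(-100,-155,10)):print(X,w2p('wrist',r2w(X)).round())
E
```

```text
[-0.49298386  0.15324601  0.41040831]
t2.3 at [0.4568 0.2646 0.2073] toolyaw 9.0 shift [-0.02 -0.01  0.68] turn [ 0.   -0.    0.02] F [0.4 0.1 0.8] w 85.0
(30, 128, 107) [248. 193.]
(18, -30, 99) [237. 329.]
(30, 168, 72) [248. 144.]
(30, 176, 100) [248. 139.]
(-100, 185, 10) [138. 123.]
(-100, -155, 10) [163. 352.]
```

View pics/w1.png

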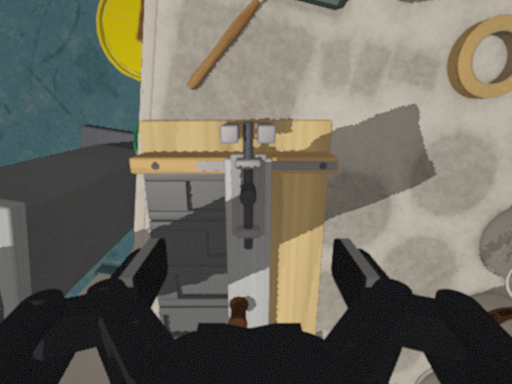

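The view shows the knob at about (248,193), exactly where the fit predicted it, so I'll go down and grip it.

carry_out(
  commands=[
    [[0,0,0.6,0,0,0],[0,0,0.6,0,0,0],[0,0,0.6,0,0,0],[0,0,0.6,0,0,0],[0,0,0.4,0,0,0],[0,0,0.25,0,0,0],[0,0,0,0,0,0],[0,0,0,0,0,0]],
  ],
)

```text
clock: 3.0
position: [0.4569, 0.2646, 0.0856]
ee_rot: [0.65, 0.76, -0.0, 0.0]
ft_force: [0.7, 0.5, 0.8]
grip_width: 0.998
grasp_force: 0.0
```

carry_out(
  commands=[
    [[0,0,0,0,0,0],[0,0,0,0,0,0],[0,0,0,0,0,0],[0,0,0,0,0,0],[0,0,0,0,0,0],[0,0,0,0,0,0],[0,0,0,0,0,0],[0,0,0,0,0,0],[0,0,0,0,0,0],[0,0,0,0,0,0],[0,0,0,0,0,0],[0,0,0,0,0,0]],
  ],
  hand=1,
  force=40,
)

```text
clock: 4.0
position: [0.4569, 0.2647, 0.0856]
ee_rot: [0.651, 0.759, 0.0, -0.0]
ft_force: [-2.6, -0.2, 5.4]
grip_width: 0.168
grasp_force: 39.1
```

carry_out(
  commands=[
    [[-0.15,0,0,0,0,0],[-0.15,0,0,0,0,0],[-0.15,0,0,0,0,0],[-0.15,0,0,0,0,0],[-0.15,0,0,0,0,0],[-0.15,0,0,0,0,0],[-0.07,0,0,0,0,0],[-0.05,0,0,0,0,0],[-0.05,0,0,0,0,0],[0,0,0,0,0,0],[0,0,0,0,0,0]],
  ],
)

```text
clock: 4.92
position: [0.4615, 0.2335, 0.0863]
ee_rot: [0.647, 0.762, 0.006, -0.004]
ft_force: [-4.6, 40.1, -6.4]
grip_width: 0.169
grasp_force: 39.3
```

carry_out(
  commands=[
    [[0.1,0,0,0,0,0],[0.06,0,0,0,0,0],[0,0,0,0,0,0],[0,0,0,0,0,0]],
  ],
)

```text
clock: 5.25
position: [0.4614, 0.234, 0.0859]
ee_rot: [0.649, 0.761, 0.003, -0.002]
ft_force: [-4.0, 20.8, 0.3]
grip_width: 0.166
grasp_force: 40.2
```

```bash
python3 - <<'E'
from h import *
im=save('wrist','w2',(150,90,350,330),2.5)
go(r2w((30,88,85)),8.85)
E
```

```text
t5.3 at [0.4614 0.2339 0.0859] toolyaw 9.1 shift [-0.24 -0.01  0.02] turn [ 0.02 -0.06  0.03] F [-3.8 21.   0.4] w 14.5
```

View pics/w2.png

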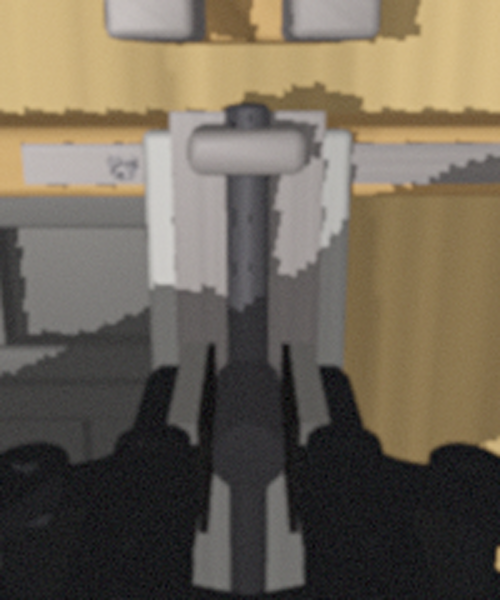

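The bolt tip at crop (247,108) now lies just outside the left guide, clear of the keeper and hard against its stop. I'll check the rack's y against the guide at (250,150), the cheek edges at row 40 and the knob top at about (250,455).

```bash
python3 - <<'E'
from h import *
q=rack();c,s=np.cos(q[2]),np.sin(q[2])
for nm,uv,z in(('guide145',(250,150),.078),('keeper168',(240,40),.1),('tip',(247,108),.077),('knobtop',(250,455),.107),('hoodend148',(250,112),.063),('rail148 outer',(80,118),.054)):
    w=p2w('wrist',(uv[0]/2.5+150,uv[1]/2.5+90),z)*1000-[q[0],q[1],0];print(nm,(c*w[0]+s*w[1]).round(1),(-s*w[0]+c*w[1]).round(1))
E
```

```text
guide145 31.3 149.5
keeper168 29.3 171.9
tip 30.6 158.3
knobtop 31.4 93.0
hoodend148 31.3 156.3
rail148 outer -10.6 154.0
```

carry_out(
  commands=[
    [[0.04,0,0,0,0,0],[0,0,0,0,0,0],[0,0,0,0,0,0],[0,0,0,0,0,0],[0,0,0,0,0,0],[0,0,0,0,0,0],[0,0,0,0,0,0],[0,0,-0.4,0,0,0],[0,0,-0.5,0,0,0],[0,0,-0.4,0,0,0],[0,0,0,0,0,0],[0,0,0,0,0,0]],
  ],
  hand=-1,
)

```text
clock: 6.3
position: [0.4626, 0.2304, 0.1379]
ee_rot: [0.651, 0.759, 0.001, 0.0]
ft_force: [0.3, -0.8, -0.1]
grip_width: 1.002
grasp_force: 0.0
```

```bash
python3 - <<'E'
from h import *
q=rack();c,s=np.cos(q[2]),np.sin(q[2]);q[:2]+=[c*1-s*4.5,s*1+c*4.5];np.save('rack.npy',q);print(q)
go(r2w((18,-30,140)),8.85)
E
```

```text
[4.46752400e+02 1.37345198e+02 1.54553262e-01]
t6.3 at [0.4626 0.2304 0.1379] toolyaw 8.8 shift [-2.99 -0.3  -0.06] turn [ 0.01 -0.01 -0.01] F [ 0.3 -0.8 -0.1] w 85.2
```

carry_out(
  commands=[
    [[-0.6,-0.06,0,0,0,0],[-0.6,-0.06,0,0,0,0],[-0.6,-0.06,0,0,0,0],[-0.6,-0.06,0,0,0,0],[-0.59,-0.06,0,0,0,0],[0,0,0.4,0,0,0],[0,0,0.4,0,0,0],[0,0,0.4,0,0,0],[0,0,0.35,0,0,0],[0,0,0,0,0,0],[0,0,0,0,0,0]],
  ],
)

```text
clock: 7.22
position: [0.4677, 0.1097, 0.0743]
ee_rot: [0.651, 0.759, -0.001, -0.0]
ft_force: [-0.4, -0.5, 0.6]
grip_width: 1.0
grasp_force: 0.0
```

carry_out(
  commands=[
    [[0,0,0,0,0,0],[0,0,0,0,0,0],[0,0,0,0,0,0],[0,0,0,0,0,0],[0,0,0,0,0,0],[0,0,0,0,0,0],[0,0,0,0,0,0],[0,0,0,0,0,0],[0,0,0,0,0,0],[0,0,0,0,0,0],[0,0,0,0,0,0]],
  ],
  hand=1,
  force=40,
)

```text
clock: 8.13
position: [0.4689, 0.1103, 0.0757]
ee_rot: [0.651, 0.759, 0.0, 0.0]
ft_force: [-1.6, -0.4, 6.3]
grip_width: 0.217
grasp_force: 39.1
```

carry_out(
  commands=[
    [[0,0.2,0,0,0,0],[0,0.2,0,0,0,0],[0,0.2,0,0,0,0],[0,0.2,0,0,0,0],[0,0.2,0,0,0,0],[0,0.2,0,0,0,0],[0,0.2,0,0,0,0],[0,0.2,0,0,0,0],[0,0.1,0,0,0,0],[0,0.06,0,0,0,0],[0,0.03,0,0,0,0],[0,0,0,0,0,0],[0,0,0,0,0,0]],
  ],
)

```text
clock: 9.22
position: [0.5375, 0.1213, 0.0757]
ee_rot: [0.651, 0.759, -0.001, -0.002]
ft_force: [-13.9, -0.5, 17.5]
grip_width: 0.217
grasp_force: 40.6
```

carry_out(
  commands=[
    [[0,0.04,0,0,0,0],[0,0,0,0,0,0]],
  ],
)

```text
clock: 9.38
position: [0.5376, 0.1213, 0.0756]
ee_rot: [0.651, 0.759, -0.003, -0.003]
ft_force: [-22.5, -1.7, 25.0]
grip_width: 0.218
grasp_force: 41.7
```

carry_out(
  commands=[
    [[0,-0.04,0,0,0,0],[0,0,0,0,0,0],[0,0,0,0,0,0],[0,0,0,0,0,0],[0,0,0,0,0,0],[0,0,0,0,0,0],[0,0,0,0,0,0],[0,0,-0.5,0,0,0],[0,0,-0.6,0,0,0],[0,0,-0.6,0,0,0],[-0.6,-0.4,-0.3,0,0,0],[-0.8,-0.4,0,0,0,0],[-0.8,-0.4,0,0,0,0],[-0.8,-0.4,0,0,0,0],[-0.8,-0.4,0,0,0,0],[-0.8,-0.4,0,0,0,0]],
  ],
  hand=-1,
)

```text
clock: 10.72
position: [0.4719, -0.0769, 0.1554]
ee_rot: [0.651, 0.759, 0.0, 0.0]
ft_force: [1.1, -0.9, -0.3]
grip_width: 1.002
grasp_force: 0.0
```

carry_out(
  commands=[
    [[0,0,0,0,0,0.95],[0,0,0,0,0,0.95],[0,0,0,0,0,0.95],[0,0,0,0,0,0.95],[0,0,0,0,0,0.95],[0,0,0,0,0,0.95],[0,0,0,0,0,0.95],[0,0,0,0,0,0.95],[0,0,0,0,0,0.95],[0,0,0,0,0,0.95],[0,0,0,0,0,0.95],[0,0,0,0,0,0.95],[0,0,0,0,0,0.95],[0,0,0,0,0,0.95],[0,0,0,0,0,0.95],[0,0,0,0,0,0.95],[0,0,0,0,0,0.95],[0,0,0,0,0,0],[0,0,0,0,0,0]],
  ],
)

```text
clock: 12.3
position: [0.4727, -0.0754, 0.1553]
ee_rot: [1.0, 0.018, 0.0, -0.0]
ft_force: [-0.5, 0.5, -0.6]
grip_width: 1.0
grasp_force: 0.0
```

```bash
python3 - <<'E'
from h import *
im=save('top','t3')
for r in props('top',im,0.03):
    if r[0]<700: print(r)
go((.406,-.187,.15),-88.6)
print(get_obs()['joint_pos'].round(2))
q=rack();c,s=np.cos(q[2]),np.sin(q[2])
hsv=cv2.cvtColor(im,cv2.COLOR_RGB2HSV)
print([ (w2p('top',r2w((18+d,-30,99)))).round(1).tolist() for d in(0,70)])
E
```

```text
[424.1, -351.1, 10.3, 128.1, 29.4, 383.0, 216.0]
[536.8, -341.5, -17.1, 87.9, 29.4, 379.0, 176.0]
t12.3 at [ 0.4727 -0.0754  0.1553] toolyaw -87.9 shift [-1.77  2.73  0.13] turn [-0.   -0.    0.12] F [-0.1 -0.3 -0.3] w 85.0
[-0.48  0.06  0.57  1.96 -0.03  1.13 -1.43]
[[213.6, 192.0], [210.5, 165.8]]
```

View pics/t3.png

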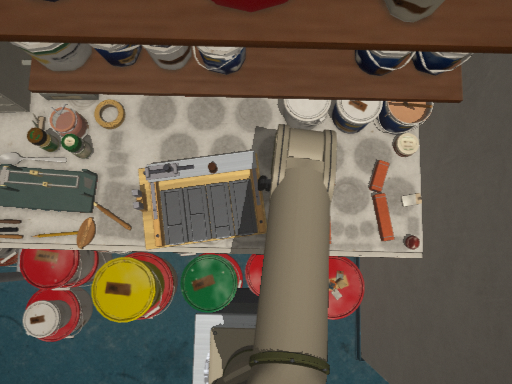

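The hood is fully back, with its grip at (212,167) as predicted, and all four slots are clear. Next is prop c.

carry_out(
  commands=[
    [[-0.36,0.55,0,0,0,0],[-0.36,0.55,0,0,0,0],[-0.36,0.55,0,0,0,0],[-0.36,0.55,0,0,0,0],[-0.36,0.55,0,0,0,0],[0,0,0,0,0,0],[0,0,0,0,0,0],[0,0,0,0,0,0]],
  ],
)

```text
clock: 13.02
position: [0.4047, -0.1872, 0.1554]
ee_rot: [1.0, 0.018, 0.0, -0.0]
ft_force: [-0.5, 0.5, -1.1]
grip_width: 0.999
grasp_force: 0.0
```

```bash
python3 - <<'E'
from h import *
im=save('wrist','w4')
for r in props('wrist',im,0.03): print(r)
go((.406,-.187,.015),-88.6)
E
```

```text
[350.2, -188.3, -88.0, 26.2, 4.6, 250.0, 235.0]
[356.3, -429.1, -88.0, 23.1, 23.0, 478.0, 237.0]
[364.2, -358.4, -80.4, 27.9, 5.8, 415.0, 228.0]
[399.0, -186.1, 2.6, 84.4, 28.1, 246.0, 208.0]
[450.0, -184.7, -88.0, 27.5, 8.4, 248.0, 137.0]
[423.1, -347.7, 10.2, 106.7, 29.7, 412.0, 160.0]
[483.0, -336.6, -79.9, 29.2, 8.6, 412.0, 109.0]
[500.9, -323.2, 74.4, 37.2, 12.8, 406.0, 87.0]
[506.3, -199.3, -72.0, 28.7, 9.0, 267.0, 74.0]
[532.9, -190.3, 19.1, 41.2, 29.0, 258.0, 41.0]
[539.0, -339.1, -17.3, 63.2, 29.5, 433.0, 43.0]
[558.5, -181.8, -70.3, 28.8, 7.4, 251.0, 8.0]
t13.1 at [ 0.4049 -0.1869  0.1553] toolyaw -88.0 shift [0.03 0.   3.51] turn [-0.   -0.    0.11] F [ 0.7 -0.5 -0.8] w 84.9
```

View pics/w4.png

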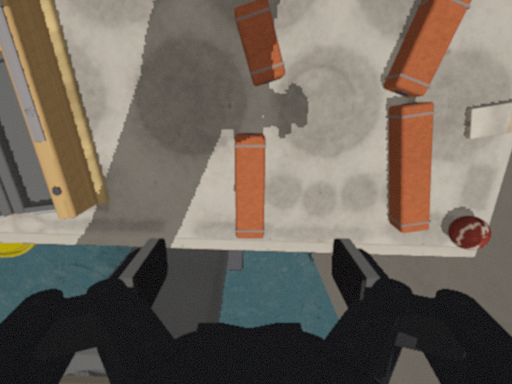

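Prop c spans rows 133–237 around column 250, with grey bands near its ends. Its centre is about (0.401, −0.186), so the grasp is nearly under the tool already.

carry_out(
  commands=[
    [[-0.09,0.0,0.5,0,0,0],[0,0,0.6,0,0,0],[0,0,0.6,0,0,0],[0,0,0.6,0,0,0],[0,0,0.6,0,0,0],[0,0,0.4,0,0,0],[0,0,0.25,0,0,0],[0,0,0,0,0,0],[0,0,0,0,0,0]],
  ],
)

```text
clock: 13.82
position: [0.4009, -0.1876, 0.0134]
ee_rot: [1.0, 0.017, -0.0, 0.0]
ft_force: [-0.1, 0.3, 0.1]
grip_width: 1.0
grasp_force: 0.0
```

carry_out(
  commands=[
    [[0,0,0,0,0,0],[0,0,0,0,0,0],[0,0,0,0,0,0],[0,0,0,0,0,0],[0,0,0,0,0,0],[0,0,0,0,0,0],[0,0,0,0,0,0],[0,0,0,0,0,0],[0,0,0,0,0,0],[0,0,0,0,0,0]],
  ],
  hand=1,
  force=70,
)

```text
clock: 14.65
position: [0.4013, -0.1879, 0.014]
ee_rot: [1.0, 0.017, 0.001, -0.0]
ft_force: [-1.6, 0.1, 8.7]
grip_width: 0.334
grasp_force: 69.4
```

carry_out(
  commands=[
    [[0,0,-0.3,0,0,0],[0,0,-0.5,0,0,0],[0,0,-0.6,0,0,0],[0,0,-0.6,0,0,0],[0,0,-0.5,0,0,0],[0,0,0,0,0,0],[0,0,0,0,0,0]],
  ],
)

```text
clock: 15.23
position: [0.4013, -0.1878, 0.1139]
ee_rot: [1.0, 0.017, 0.001, -0.0]
ft_force: [0.1, 0.1, -2.9]
grip_width: 0.333
grasp_force: 70.0
```

```bash
sed -i "s/    out=\[\]/    m=cv2.morphologyEx(m,cv2.MORPH_CLOSE,np.ones((7,7),np.uint8));out=[]/" h.py; cat >> h.py <<'E'
SL={'a':(13,32),'b':(2,96),'c':(-9,-32),'d':(-20,-96)}
YAW=np.degrees(np.load('rack.npy')[2])-90
E
python3 - <<'E'
from h import *
for r in props('wrist',save('wrist','w5'),0.11): print(r)
x,y=SL['c'];go(r2w((x,y,110)),YAW)
E
```

```text
[397.4, -331.7, 16.8, 18.8, 13.6, 499.0, 248.0]
[396.7, -186.7, 1.3, 113.1, 33.7, 248.0, 230.0]
[440.4, -285.2, 10.6, 82.8, 27.3, 436.0, 175.0]
[506.3, -277.6, -17.1, 44.2, 25.6, 453.0, 47.0]
[506.2, -189.5, 17.8, 34.2, 19.2, 261.0, 43.0]
t15.3 at [ 0.4006 -0.1876  0.1129] toolyaw -88.1 shift [ 1.3  -7.26  0.08] turn [-0.01 -0.   -1.16] F [ 0.  -0.3 -2.4] w 28.6
```

carry_out(
  commands=[
    [[0.1,-0.6,0,0,0,0],[0.1,-0.6,0,0,0,0],[0.1,-0.6,0,0,0,0],[0.1,-0.6,0,0,0,0],[0.1,-0.6,0,0,0,0],[0.1,-0.6,0,0,0,0],[0.1,-0.6,0,0,0,0],[0.1,-0.6,0,0,0,0],[0.1,-0.6,0,0,0,0],[0.1,-0.6,0,0,0,0],[0.1,-0.6,0,0,0,0],[0.1,-0.6,0,0,0,0],[0.1,-0.06,0,0,0,-0.58],[0,0,0,0,0,-0.58],[0,0,0,0,0,0],[0,0,0,0,0,0],[0,0,0,0,0,0]],
  ],
)

```text
clock: 16.7
position: [0.4425, 0.1036, 0.1125]
ee_rot: [0.997, 0.076, -0.001, 0.0]
ft_force: [0.3, 0.2, -2.1]
grip_width: 0.332
grasp_force: 69.9
```

```bash
python3 - <<'E'
from h import *
im=save('wrist','w6')
x,y=SL['c'];go(r2w((x,y,29)),YAW)
p=camera_params('wrist')
for X in((49,-96,26),(-89,-96,26),(-23,32,26),(-67,-32,26),(49,-32,26),(49,-51,26),(49,-13,26),(-45,96,26),(-100,-155,10)):print(X,w2p('wrist',r2w(X),p).round())
E
```

```text
t16.8 at [0.4427 0.1036 0.1127] toolyaw -81.3 shift [ 0.01 -0.02  2.09] turn [ 0.    0.01 -0.02] F [-0.2 -0.7 -1.5] w 28.4
(49, -96, 26) [329. 127.]
(-89, -96, 26) [318. 277.]
(-23, 32, 26) [176. 212.]
(-67, -32, 26) [250. 256.]
(49, -32, 26) [249. 127.]
(49, -51, 26) [273. 127.]
(49, -13, 26) [226. 127.]
(-45, 96, 26) [107. 235.]
(-100, -155, 10) [372. 277.]
```

View pics/w6.png

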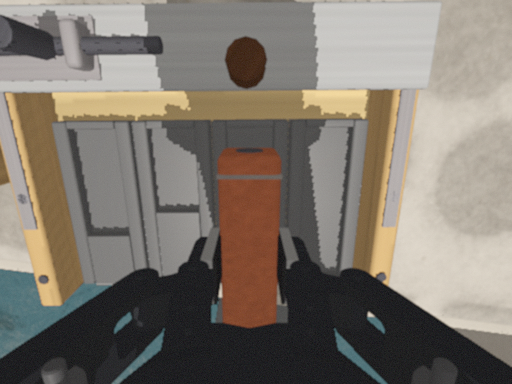

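Slot a's front wall is at row 211 and slot b's at 235, both where the fit predicts. The prop is centred over slot c at column 249, so I'll lower it.

carry_out(
  commands=[
    [[0,0,0.4,0,0,0],[0,0,0.4,0,0,0],[0,0,0.4,0,0,0],[0,0,0.3,0,0,0],[0,0,0.2,0,0,0],[0,0,0.15,0,0,0],[0,0,0.15,0,0,0],[0,0,0.07,0,0,0],[0,0,0,0,0,0],[0,0,0,0,0,0]],
  ],
)

```text
clock: 17.58
position: [0.4433, 0.1041, 0.0308]
ee_rot: [0.997, 0.077, 0.0, -0.0]
ft_force: [0.8, 0.3, -1.9]
grip_width: 0.328
grasp_force: 70.0
```

carry_out(
  commands=[
    [[0,0,0.06,0,0,0],[0,0,0,0,0,0]],
  ],
)

```text
clock: 17.75
position: [0.4432, 0.1042, 0.0282]
ee_rot: [0.997, 0.077, 0.0, -0.0]
ft_force: [-0.7, 0.2, -0.5]
grip_width: 0.335
grasp_force: 70.0
```

carry_out(
  commands=[
    [[0,0,0,0,0,0],[0,0,0,0,0,0],[0,0,0,0,0,0],[0,0,0,0,0,0],[0,0,0,0,0,0],[0,0,-0.3,0,0,0],[0,0,-0.5,0,0,0],[0,0,-0.6,0,0,0],[0,0,-0.6,0,0,0],[0,0,-0.6,0,0,0],[0,0,-0.5,0,0,0]],
  ],
  hand=0,
)

```text
clock: 18.67
position: [0.4433, 0.1041, 0.1539]
ee_rot: [0.997, 0.077, 0.001, -0.0]
ft_force: [-0.1, 0.3, 0.1]
grip_width: 0.499
grasp_force: 0.0
```

```bash
cat >> h.py <<'E'
def w2r(w):
    q=rack();c,s=np.cos(q[2]),np.sin(q[2]);d=w[0]-q[0],w[1]-q[1];return round(c*d[0]+s*d[1],1),round(-s*d[0]+c*d[1],1)
def show(n,z,amin=250):
    for r in props(n,None,z,amin=amin):
        if r[0]<620:print(r,'rack',w2r(r[:2]),'yaw',round(r[2]-YAW-90,1))
E
python3 - <<'E'
from h import *
print('seated?');show('wrist',.044)
print('table');show('top',.03,60)
go((.424,-.350,.15),-79.7)
E
```

```text
seated?
[444.4, 106.1, 8.8, 108.5, 29.5, 248.0, 163.0] rack (np.float64(-7.1), np.float64(-30.5)) yaw -0.1
table
[532.7, -192.8, 19.4, 63.7, 29.7, 326.0, 176.0] rack (np.float64(34.1), np.float64(-339.4)) yaw 10.5
[470.7, -344.8, 2.5, 222.6, 51.8, 382.0, 196.0] rack (np.float64(-50.6), np.float64(-480.1)) yaw -6.4
t18.8 at [0.4449 0.1047 0.1553] toolyaw -81.1 shift [-2.27 11.15  0.1 ] turn [-0.02 -0.05 -0.24] F [ 0.9  0.9 -1. ] w 42.5
```

Prop c is seated: its length reads 108.5 at the seated height, at the slot centre. Prop d is next.

carry_out(
  commands=[
    [[-0.14,0.7,0,0,0,0],[-0.14,0.7,0,0,0,0],[-0.14,0.7,0,0,0,0],[-0.14,0.7,0,0,0,0],[-0.14,0.7,0,0,0,0],[-0.14,0.7,0,0,0,0],[-0.14,0.7,0,0,0,0],[-0.14,0.7,0,0,0,0],[-0.14,0.7,0,0,0,0],[-0.14,0.7,0,0,0,0],[-0.14,0.7,0,0,0,0],[-0.14,0.7,0,0,0,0],[-0.14,0.7,0,0,0,0],[-0.14,0.7,0,0,0,0],[-0.14,0.7,0,0,0,0],[-0.14,0.65,0,0,0,-0.2],[0,0,0,0,0,0],[0,0,0,0,0,0],[0,0,0,0,0,0]],
  ],
  hand=-1,
)

```text
clock: 20.35
position: [0.4231, -0.3498, 0.1514]
ee_rot: [0.996, 0.088, -0.0, -0.0]
ft_force: [0.1, 0.3, 1.1]
grip_width: 0.998
grasp_force: 0.0
```

```bash
python3 - <<'E'
from h import *
show('wrist',.03)
go((.424,-.350,.014),-79.7)
E
```

```text
[356.8, -428.8, -53.6, 28.3, 23.9, 312.0, 258.0] rack (np.float64(-176.0), np.float64(-545.5)) yaw -62.5
[424.9, -349.0, 10.3, 127.1, 28.2, 250.0, 159.0] rack (np.float64(-96.5), np.float64(-477.2)) yaw 1.4
[539.1, -340.5, -16.6, 85.7, 28.8, 264.0, 55.0] rack (np.float64(17.7), np.float64(-486.4)) yaw -25.5
[530.1, -192.7, 17.9, 55.1, 29.2, 88.0, 38.0] rack (np.float64(31.5), np.float64(-338.9)) yaw 9.0
t20.4 at [ 0.4234 -0.3493  0.1515] toolyaw -79.9 shift [0.01 0.02 3.44] turn [-0.01  0.   -0.03] F [ 0.2 -0.1 -0.4] w 84.9
```

carry_out(
  commands=[
    [[0.04,0.0,0.5,0,0,0],[0,0,0.6,0,0,0],[0,0,0.6,0,0,0],[0,0,0.6,0,0,0],[0,0,0.5,0,0,0],[0,0,0.4,0,0,0],[0,0,0.24,0,0,0],[0,0,0,0,0,0],[0,0,0,0,0,0]],
  ],
)

```text
clock: 21.15
position: [0.4252, -0.3496, 0.0147]
ee_rot: [0.996, 0.088, -0.0, -0.0]
ft_force: [-0.2, -0.4, -0.4]
grip_width: 1.0
grasp_force: 0.0
```

carry_out(
  commands=[
    [[0,0,0,0,0,0],[0,0,0,0,0,0],[0,0,0,0,0,0],[0,0,0,0,0,0],[0,0,0,0,0,0],[0,0,0,0,0,0],[0,0,0,0,0,0],[0,0,0,0,0,0],[0,0,0,0,0,0],[0,0,0,0,0,0]],
  ],
  hand=1,
  force=70,
)

```text
clock: 21.98
position: [0.4253, -0.3504, 0.0152]
ee_rot: [0.996, 0.088, 0.001, 0.0]
ft_force: [-0.3, 0.6, 7.1]
grip_width: 0.328
grasp_force: 69.9
```

carry_out(
  commands=[
    [[0,0,-0.3,0,0,0],[0,0,-0.5,0,0,0],[0,0,-0.6,0,0,0],[0,0,-0.6,0,0,0],[0,0,-0.5,0,0,0],[0,0,0,0,0,0],[0,0,0,0,0,0]],
  ],
)

```text
clock: 22.57
position: [0.4254, -0.3503, 0.1156]
ee_rot: [0.996, 0.088, 0.001, 0.0]
ft_force: [-0.0, 0.0, -2.4]
grip_width: 0.335
grasp_force: 69.5
```

```bash
python3 - <<'E'
from h import *
x,y=SL['d'];go(r2w((x,y,110)),YAW)
E
```

```text
t22.6 at [ 0.4254 -0.3503  0.1156] toolyaw -79.9 shift [ 2.11 -9.52  0.14] turn [ 0.01 -0.02  0.2 ] F [-0.   0.  -2.4] w 28.5
```

carry_out(
  commands=[
    [[0.14,-0.63,0,0,0,0],[0.14,-0.63,0,0,0,0],[0.14,-0.63,0,0,0,0],[0.14,-0.63,0,0,0,0],[0.14,-0.63,0,0,0,0],[0.14,-0.63,0,0,0,0],[0.14,-0.63,0,0,0,0],[0.14,-0.63,0,0,0,0],[0.14,-0.63,0,0,0,0],[0.14,-0.63,0,0,0,0],[0.14,-0.63,0,0,0,0],[0.14,-0.63,0,0,0,0],[0.14,-0.63,0,0,0,0],[0.14,-0.63,0,0,0,0],[0.14,-0.68,0,0,0,0.19],[0,0,0,0,0,0],[0,0,0,0,0,0],[0,0,0,0,0,0]],
  ],
)

```text
clock: 24.07
position: [0.4405, 0.0381, 0.1138]
ee_rot: [0.997, 0.078, -0.001, 0.0]
ft_force: [-0.8, -0.3, -2.3]
grip_width: 0.328
grasp_force: 69.7
```

```bash
python3 - <<'E'
from h import *
o=get_obs();show('wrist',o['position'][2]+.016)
x,y=SL['d'];go(r2w((x,y,30)),YAW)
print(o['position'],o['grasp_force'])
E
```

```text
[450.9, 40.6, 9.0, 107.6, 28.7, 249.0, 231.0] rack (np.float64(-10.8), np.float64(-96.2)) yaw 0.1
[471.1, 80.9, 8.8, 62.9, 20.0, 166.0, 185.0] rack (np.float64(15.4), np.float64(-59.5)) yaw -0.1
[519.9, -65.0, 23.8, 31.7, 3.6, 506.0, 138.0] rack (np.float64(41.1), np.float64(-211.2)) yaw 14.9
[532.3, 108.2, 13.1, 15.5, 11.2, 114.0, 35.0] rack (np.float64(80.0), np.float64(-42.0)) yaw 4.2
t24.1 at [0.4407 0.0377 0.1139] toolyaw -81.1 shift [ 0.04 -0.04  2.1 ] turn [0.   0.01 0.  ] F [-0.3 -1.  -2.1] w 28.3
[0.44046358 0.03808968 0.11375145] 69.70043420791626
```

carry_out(
  commands=[
    [[0.04,-0.02,0.4,0,0,0],[0,0,0.4,0,0,0],[0,0,0.4,0,0,0],[0,0,0.3,0,0,0],[0,0,0.2,0,0,0],[0,0,0.15,0,0,0],[0,0,0.15,0,0,0],[0,0,0.1,0,0,0],[0,0,0.03,0,0,0],[0,0,0,0,0,0],[0,0,0,0,0,0]],
  ],
)

```text
clock: 25.03
position: [0.4429, 0.0398, 0.0296]
ee_rot: [0.997, 0.078, 0.0, -0.0]
ft_force: [1.1, 0.1, -1.6]
grip_width: 0.333
grasp_force: 69.7
```

carry_out(
  commands=[
    [[0,0,0.02,0,0,0],[0,0,0,0,0,0],[0,0,0,0,0,0],[0,0,0,0,0,0],[0,0,0,0,0,0],[0,0,0,0,0,0],[0,0,-0.3,0,0,0],[0,0,-0.5,0,0,0],[0,0,-0.6,0,0,0],[0,0,-0.6,0,0,0],[0,0,-0.6,0,0,0],[0,0,-0.5,0,0,0]],
  ],
  hand=0,
)

```text
clock: 26.03
position: [0.4428, 0.0397, 0.1542]
ee_rot: [0.997, 0.078, 0.001, -0.0]
ft_force: [-0.5, 0.4, -0.5]
grip_width: 0.503
grasp_force: 0.0
```

```bash
python3 - <<'E'
from h import *
print('seated?');show('wrist',.044)
print('table');show('top',.03,60)
go((.5385,-.340,.15),-106.8)
E
```

```text
seated?
[444.5, 103.8, 9.0, 107.3, 33.0, 181.0, 172.0] rack (np.float64(-7.4), np.float64(-32.8)) yaw 0.1
[444.1, 41.2, 9.0, 129.1, 29.6, 252.0, 175.0] rack (np.float64(-17.4), np.float64(-94.6)) yaw 0.1
[530.8, -166.0, 21.3, 62.9, 36.1, 486.0, 133.0] rack (np.float64(36.3), np.float64(-312.7)) yaw 12.4
[545.6, 144.4, 14.0, 23.5, 16.6, 146.0, 56.0] rack (np.float64(98.8), np.float64(-8.2)) yaw 5.1
table
[532.7, -192.8, 19.4, 63.7, 29.7, 326.0, 175.0] rack (np.float64(34.1), np.float64(-339.4)) yaw 10.5
[538.4, -342.3, -17.2, 86.2, 28.9, 380.0, 175.0] rack (np.float64(16.7), np.float64(-488.0)) yaw -26.1
t26.1 at [0.4444 0.0401 0.1555] toolyaw -81.1 shift [0.85 9.75 0.13] turn [-0.03 -0.05  4.29] F [ 1.2 -0.   0. ] w 42.6
```

Prop d is seated (129 long at the seated height). Next is b.

carry_out(
  commands=[
    [[0.06,0.65,0,0,0,0],[0.06,0.65,0,0,0,0],[0.06,0.65,0,0,0,0],[0.06,0.65,0,0,0,0],[0.06,0.65,0,0,0,0],[0.06,0.65,0,0,0,0],[0.06,0.65,0,0,0,0],[0.06,0.65,0,0,0,0],[0.06,0.65,0,0,0,0],[0.06,0.65,0,0,0,0],[0.06,0.65,0,0,0,0],[0.06,0.65,0,0,0,0],[0.06,0.65,0,0,0,0],[0.06,0.65,0,0,0,0],[0.0,0.65,0.4,0,0,0]],
  ],
  hand=-1,
)

```text
clock: 27.38
position: [0.5379, -0.3421, 0.1378]
ee_rot: [0.997, 0.078, 0.001, 0.001]
ft_force: [1.1, 0.5, 1.1]
grip_width: 1.0
grasp_force: 0.0
```

carry_out(
  commands=[
    [[0,0,0,0,0,0.86],[0,0,0,0,0,0.86],[0,0,0,0,0,0.86],[0,0,0,0,0,0.86],[0,0,0,0,0,0.86],[0,0,0,0,0,0],[0,0,0,0,0,0],[0,0,0,0,0,0]],
  ],
)

```text
clock: 28.05
position: [0.5362, -0.3402, 0.136]
ee_rot: [0.989, -0.145, -0.0, -0.0]
ft_force: [-0.0, -0.2, 0.6]
grip_width: 1.002
grasp_force: 0.0
```

```bash
python3 - <<'E'
from h import *
show('wrist',.03)
go((.5385,-.340,.014),-106.8)
E
```

```text
[533.4, -193.2, 19.1, 62.9, 29.4, 105.0, 231.0] rack (np.float64(34.7), np.float64(-339.9)) yaw 10.2
[539.4, -341.2, -17.3, 84.3, 28.6, 254.0, 177.0] rack (np.float64(17.9), np.float64(-487.1)) yaw -26.2
t28.1 at [ 0.5362 -0.3403  0.1362] toolyaw -106.7 shift [ 0.05 -0.02  3.05] turn [-0.    0.    0.01] F [ 0.7  0.3 -0.4] w 84.8
```

carry_out(
  commands=[
    [[0.07,0.0,0.5,0,0,0],[0,0,0.6,0,0,0],[0,0,0.6,0,0,0],[0,0,0.6,0,0,0],[0,0,0.4,0,0,0],[0,0,0.35,0,0,0],[0,0,0,0,0,0],[0,0,0,0,0,0]],
  ],
)

```text
clock: 28.77
position: [0.5388, -0.3412, 0.0144]
ee_rot: [0.989, -0.146, -0.0, -0.0]
ft_force: [0.3, -0.5, 0.2]
grip_width: 0.997
grasp_force: 0.0
```

carry_out(
  commands=[
    [[0,0,0,0,0,0],[0,0,0,0,0,0],[0,0,0,0,0,0],[0,0,0,0,0,0],[0,0,0,0,0,0],[0,0,0,0,0,0],[0,0,0,0,0,0],[0,0,0,0,0,0],[0,0,0,0,0,0],[0,0,0,0,0,0]],
  ],
  hand=1,
  force=70,
)

```text
clock: 29.6
position: [0.5395, -0.3414, 0.0154]
ee_rot: [0.989, -0.147, 0.001, 0.0]
ft_force: [-0.9, 0.4, 6.3]
grip_width: 0.33
grasp_force: 70.4
```

carry_out(
  commands=[
    [[0,0,-0.3,0,0,0],[0,0,-0.5,0,0,0],[0,0,-0.6,0,0,0],[0,0,-0.6,0,0,0],[0,0,-0.5,0,0,0],[0,0,0,0,0,-0.86],[0,0,0,0,0,-0.86],[0,0,0,0,0,-0.86],[0,0,0,0,0,-0.86],[0,0,0,0,0,-0.84],[0,0,0,0,0,0],[0,0,0,0,0,0]],
  ],
)

```text
clock: 30.6
position: [0.5389, -0.3412, 0.115]
ee_rot: [0.997, 0.075, 0.0, -0.0]
ft_force: [-1.1, -0.4, -0.9]
grip_width: 0.33
grasp_force: 69.3
```

```bash
python3 - <<'E'
from h import *
x,y=SL['b'];go(r2w((x,y,114)),YAW)
E
```

```text
t30.6 at [ 0.5389 -0.3412  0.115 ] toolyaw -81.4 shift [ -0.44 -14.57   0.03] turn [-0.   -0.   -0.04] F [-1.1 -0.4 -0.9] w 28.0
```

carry_out(
  commands=[
    [[-0.44,-0.5,-0.2,0,0,0],[0,-0.74,0,0,0,0],[0,-0.74,0,0,0,0],[0,-0.74,0,0,0,0],[0,-0.74,0,0,0,0],[0,-0.74,0,0,0,0],[0,-0.74,0,0,0,0],[0,-0.74,0,0,0,0],[0,-0.74,0,0,0,0],[0,-0.74,0,0,0,0],[0,-0.74,0,0,0,0],[0,-0.74,0,0,0,0],[0,-0.74,0,0,0,0],[0,-0.74,0,0,0,0],[0,-0.74,0,0,0,0],[0,-0.74,0,0,0,0],[0,-0.74,0,0,0,0],[0,-0.74,0,0,0,0],[0,-0.74,0,0,0,0],[0,-0.74,0,0,0,0]],
  ],
)

```text
clock: 32.27
position: [0.432, 0.2329, 0.1227]
ee_rot: [0.997, 0.075, -0.0, -0.0]
ft_force: [0.1, -0.7, -1.1]
grip_width: 0.327
grasp_force: 69.6
```

carry_out(
  commands=[
    [[0,0,0,0,0,0],[0,0,0,0,0,0],[0,0,0,0,0,0]],
  ],
)

```text
clock: 32.52
position: [0.4326, 0.2309, 0.1225]
ee_rot: [0.997, 0.076, -0.0, 0.0]
ft_force: [-0.4, 0.4, -1.8]
grip_width: 0.329
grasp_force: 69.6
```

```bash
python3 - <<'E'
from h import *
o=get_obs();show('wrist',o['position'][2]+.016)
x,y=SL['b'];go(r2w((x,y,30)),YAW)
print(o['position'],o['grasp_force'],w2r(o['position']*1000))
E
```

```text
[435.5, 232.3, 8.5, 88.3, 28.9, 247.0, 236.0] rack (np.float64(3.5), np.float64(95.6)) yaw -0.4
[468.7, 167.4, 8.7, 62.3, 22.4, 397.0, 202.0] rack (np.float64(26.3), np.float64(26.3)) yaw -0.2
[468.8, 131.8, 9.1, 74.6, 24.8, 468.0, 207.0] rack (np.float64(20.9), np.float64(-8.9)) yaw 0.2
[530.0, 150.3, -38.8, 14.9, 14.5, 475.0, 80.0] rack (np.float64(84.2), np.float64(-0.0)) yaw -47.7
t32.6 at [0.4327 0.2305 0.1225] toolyaw -81.4 shift [ 0.04 -0.05  2.31] turn [ 0.    0.   -0.04] F [-0.2 -0.1 -1.8] w 28.1
[0.43255894 0.2308732  0.12249152] 69.626784324646 (np.float64(0.4), np.float64(94.6))
```

carry_out(
  commands=[
    [[0.02,-0.03,0.5,0,0,0],[0,0,0.5,0,0,0],[0,0,0.4,0,0,0],[0,0,0.3,0,0,0],[0,0,0.2,0,0,0],[0,0,0.15,0,0,0],[0,0,0.15,0,0,0],[0,0,0.1,0,0,0],[0,0,0.03,0,0,0],[0,0,0,0,0,0],[0,0,0,0,0,0]],
  ],
)

```text
clock: 33.48
position: [0.4333, 0.2332, 0.0297]
ee_rot: [0.997, 0.077, 0.0, -0.0]
ft_force: [-0.4, -0.4, -0.7]
grip_width: 0.336
grasp_force: 69.7
```

carry_out(
  commands=[
    [[0,0,0.02,0,0,0],[0,0,0,0,0,0],[0,0,0,0,0,0],[0,0,0,0,0,0],[0,0,0,0,0,0],[0,0,0,0,0,0],[0,0,-0.3,0,0,0],[0,0,-0.5,0,0,0],[0,0,-0.6,0,0,0],[0,0,-0.6,0,0,0],[0,0,-0.6,0,0,0],[0,0,-0.5,0,0,0]],
  ],
  hand=0,
)

```text
clock: 34.48
position: [0.4335, 0.2332, 0.1546]
ee_rot: [0.997, 0.077, 0.001, -0.001]
ft_force: [-0.0, -0.3, 0.2]
grip_width: 0.501
grasp_force: 0.0
```

```bash
python3 - <<'E'
from h import *
print('seated?');show('wrist',.044)
print('table');show('top',.03,60)
go((.533,-.193,.136),-70.8)
E
```

```text
seated?
[443.4, 110.9, 8.7, 108.9, 38.7, 382.0, 191.0] rack (np.float64(-7.4), np.float64(-25.6)) yaw -0.2
[435.7, 236.2, 9.6, 86.2, 29.3, 248.0, 175.0] rack (np.float64(4.3), np.float64(99.4)) yaw 0.7
[443.2, 47.8, 8.9, 130.5, 42.0, 445.0, 203.0] rack (np.float64(-17.3), np.float64(-87.9)) yaw 0.0
[549.3, 86.6, 18.7, 24.8, 23.8, 441.0, 90.0] rack (np.float64(93.5), np.float64(-65.9)) yaw 9.8
table
[418.5, 232.8, 29.2, 60.9, 24.2, 170.0, 214.0] rack (np.float64(-13.2), np.float64(98.7)) yaw 20.3
[444.7, 103.6, 9.2, 104.9, 30.0, 218.0, 206.0] rack (np.float64(-7.2), np.float64(-33.0)) yaw 0.3
[442.7, 38.8, 9.3, 130.6, 29.8, 242.0, 209.0] rack (np.float64(-19.2), np.float64(-96.7)) yaw 0.4
[532.6, -192.9, 18.4, 64.1, 30.1, 326.0, 177.0] rack (np.float64(34.0), np.float64(-339.5)) yaw 9.5
t34.6 at [0.4348 0.2342 0.1561] toolyaw -81.2 shift [ 0.79 10.93  0.47] turn [-0.03 -0.05 -1.73] F [ 0.3 -0.5 -0.9] w 43.0
```

Prop b is seated (86.2 long at the seated height). Last is a.

carry_out(
  commands=[
    [[0,0.68,0,0,0,0],[0,0.68,0,0,0,0],[0,0.68,0,0,0,0],[0,0.68,0,0,0,0],[0,0.68,0,0,0,0],[0,0.68,0,0,0,0],[0,0.68,0,0,0,0],[0,0.68,0,0,0,0],[0,0.68,0,0,0,0],[0,0.68,0,0,0,0],[0,0.68,0,0,0,0],[0,0.68,0,0,0,0],[0,0.68,0,0,0,0],[0,0.68,0,0,0,0],[0.4,0.68,0.2,0,0,0],[0.4,0.68,0.2,0,0,0],[0,0,0,0,0,-0.86],[0,0,0,0,0,-0.86],[0,0,0,0,0,0],[0,0,0,0,0,0]],
  ],
  hand=-1,
)

```text
clock: 36.25
position: [0.5311, -0.1921, 0.1361]
ee_rot: [0.986, 0.165, -0.0, -0.0]
ft_force: [-0.1, -0.0, 1.1]
grip_width: 1.003
grasp_force: 0.0
```

```bash
python3 - <<'E'
from h import *
show('wrist',.03)
go((.533,-.193,.014),-70.8)
E
```

```text
[534.0, -190.6, 18.5, 61.6, 27.7, 254.0, 182.0] rack (np.float64(35.7), np.float64(-337.5)) yaw 9.6
t36.3 at [ 0.5312 -0.1919  0.1364] toolyaw -71.0 shift [0.03 0.04 3.06] turn [-0.   -0.   -0.04] F [ 0.4 -0.2  0.5] w 85.1
```

carry_out(
  commands=[
    [[0.06,0.0,0.5,0,0,0],[0,0,0.6,0,0,0],[0,0,0.6,0,0,0],[0,0,0.6,0,0,0],[0,0,0.4,0,0,0],[0,0,0.35,0,0,0],[0,0,0,0,0,0],[0,0,0,0,0,0]],
  ],
)

```text
clock: 36.97
position: [0.5335, -0.1912, 0.0147]
ee_rot: [0.986, 0.166, -0.0, -0.0]
ft_force: [0.0, -0.4, 0.8]
grip_width: 1.0
grasp_force: 0.0
```

carry_out(
  commands=[
    [[0,0,0,0,0,0],[0,0,0,0,0,0],[0,0,0,0,0,0],[0,0,0,0,0,0],[0,0,0,0,0,0],[0,0,0,0,0,0],[0,0,0,0,0,0],[0,0,0,0,0,0],[0,0,0,0,0,0],[0,0,0,0,0,0]],
  ],
  hand=1,
  force=70,
)

```text
clock: 37.8
position: [0.5342, -0.1914, 0.0153]
ee_rot: [0.986, 0.166, 0.001, 0.0]
ft_force: [-1.4, 0.6, 7.2]
grip_width: 0.328
grasp_force: 69.9
```

carry_out(
  commands=[
    [[0,0,-0.3,0,0,0],[0,0,-0.5,0,0,0],[0,0,-0.6,0,0,0],[0,0,-0.6,0,0,0],[0,0,-0.6,0,0,0],[0,0,0,0,0,0.86],[0,0,0,0,0,0.86],[0,0,0,0,0,0],[0,0,0,0,0,0]],
  ],
)

```text
clock: 38.55
position: [0.5334, -0.1913, 0.1188]
ee_rot: [0.997, 0.078, -0.0, -0.0]
ft_force: [-0.0, -0.4, -0.7]
grip_width: 0.331
grasp_force: 69.2
```

```bash
python3 - <<'E'
from h import *
x,y=SL['a'];go(r2w((x,y,114)),YAW);print(get_obs()['grasp_force'])
E
```

```text
t38.5 at [ 0.5334 -0.1913  0.1188] toolyaw -81.0 shift [-0.53 -9.25  0.12] turn [-0.    0.    0.02] F [-0.  -0.4 -0.7] w 28.1
69.23961281776428
```

carry_out(
  commands=[
    [[-0.53,-0.3,-0.2,0,0,0],[0,-0.64,0,0,0,0],[0,-0.64,0,0,0,0],[0,-0.64,0,0,0,0],[0,-0.64,0,0,0,0],[0,-0.64,0,0,0,0],[0,-0.64,0,0,0,0],[0,-0.64,0,0,0,0],[0,-0.64,0,0,0,0],[0,-0.64,0,0,0,0],[0,-0.64,0,0,0,0],[0,-0.64,0,0,0,0],[0,-0.64,0,0,0,0],[0,-0.64,0,0,0,0],[0,-0.64,0,0,0,0],[0,0,0,0,0,0],[0,0,0,0,0,0],[0,0,0,0,0,0]],
  ],
)

```text
clock: 40.05
position: [0.4559, 0.1707, 0.1265]
ee_rot: [0.997, 0.078, -0.0, 0.0]
ft_force: [-0.1, -0.4, -1.1]
grip_width: 0.338
grasp_force: 69.4
```

```bash
python3 - <<'E'
from h import *
o=get_obs();show('wrist',o['position'][2]+.016)
x,y=SL['a'];go(r2w((x,y,30)),YAW)
print(o['grasp_force'],w2r(o['position']*1000))
E
```

```text
[459.9, 172.1, 8.8, 68.1, 28.7, 246.0, 229.0] rack (np.float64(18.3), np.float64(32.3)) yaw -0.1
[481.2, 140.9, 8.8, 60.1, 18.9, 322.0, 219.0] rack (np.float64(34.6), np.float64(-1.8)) yaw -0.1
[476.1, 210.1, 9.2, 49.1, 18.7, 176.0, 204.0] rack (np.float64(40.2), np.float64(67.4)) yaw 0.3
[481.3, 106.4, 9.1, 71.6, 21.5, 392.0, 225.0] rack (np.float64(29.4), np.float64(-35.9)) yaw 0.2
[535.1, 137.6, -84.7, 15.6, 14.3, 353.0, 107.0] rack (np.float64(87.3), np.float64(-13.3)) yaw -93.6
t40.1 at [0.456  0.1703 0.1265] toolyaw -81.2 shift [-0.03 -0.02  2.41] turn [ 0.    0.   -0.01] F [-0.5  0.3 -0.8] w 28.0
69.4417655467987 (np.float64(14.2), np.float64(31.5))
```

carry_out(
  commands=[
    [[-0.04,-0.02,0.5,0,0,0],[0,0,0.5,0,0,0],[0,0,0.5,0,0,0],[0,0,0.3,0,0,0],[0,0,0.2,0,0,0],[0,0,0.15,0,0,0],[0,0,0.15,0,0,0],[0,0,0.1,0,0,0],[0,0,0.03,0,0,0],[0,0,0,0,0,0],[0,0,0,0,0,0]],
  ],
)

```text
clock: 41.02
position: [0.4545, 0.1721, 0.0297]
ee_rot: [0.997, 0.077, 0.0, -0.0]
ft_force: [0.1, 0.6, -1.2]
grip_width: 0.328
grasp_force: 69.5
```

carry_out(
  commands=[
    [[0,0,0.02,0,0,0],[0,0,0,0,0,0],[0,0,0,0,0,0],[0,0,0,0,0,0],[0,0,0,0,0,0],[0,0,0,0,0,0],[0,0,-0.3,0,0,0],[0,0,-0.5,0,0,0],[0,0,-0.6,0,0,0],[0,0,-0.6,0,0,0],[0,0,-0.6,0,0,0],[0,0,-0.5,0,0,0]],
  ],
  hand=0,
)

```text
clock: 42.02
position: [0.4544, 0.1719, 0.1542]
ee_rot: [0.997, 0.077, 0.0, -0.0]
ft_force: [0.6, -0.3, 1.1]
grip_width: 0.492
grasp_force: 0.0
```

```bash
python3 - <<'E'
from h import *
o=get_obs();p=camera_params('wrist');im=save('wrist','w7')
for r in props('wrist',im,.044,p): print(r,w2r(r[:2]))
go(r2w((88,-30,140)),8.85)
E
```

```text
[445.1, 108.4, 8.8, 105.6, 33.4, 318.0, 207.0] (np.float64(-6.1), np.float64(-28.3))
[455.5, 173.4, 9.1, 65.4, 29.1, 246.0, 184.0] (np.float64(14.2), np.float64(34.3))
[435.2, 231.8, 9.2, 87.8, 32.4, 184.0, 199.0] (np.float64(3.1), np.float64(95.1))
[444.0, 46.8, 9.1, 128.6, 37.4, 378.0, 215.0] (np.float64(-16.7), np.float64(-89.0))
[541.0, 104.8, -40.0, 24.7, 24.0, 343.0, 105.0] (np.float64(88.1), np.float64(-46.7))
t42.1 at [0.4561 0.1727 0.1575] toolyaw -81.2 shift [1.83 1.58 0.44] turn [  0.02  -0.06 -15.01] F [ 2.7 -0.1  3.6] w 42.3
```

View pics/w7.png

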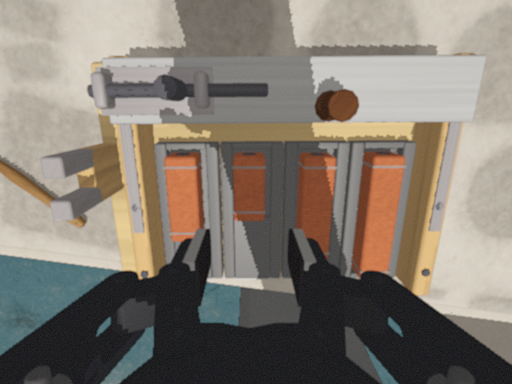

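All four props lie flat in their own slots, at columns 184, 248, 318 and 380. The keeper fork is empty and the hood is at the rear. I'll keep this tool orientation and use a part-open hand to grip the hood's grip.

carry_out(
  commands=[
    [[0.46,0.4,0,0,0,0],[0.46,0.4,0,0,0,0],[0.46,0.4,0,0,0,0],[0.46,0.39,0,0,0,0],[0,0,0,0,0,0],[0,0,0,0,0,0],[0,0,0,0,0,0]],
  ],
)

```text
clock: 42.65
position: [0.5362, 0.1206, 0.1521]
ee_rot: [0.997, 0.077, -0.0, 0.0]
ft_force: [0.1, -0.0, -0.6]
grip_width: 0.499
grasp_force: 0.0
```

```bash
python3 - <<'E'
from h import *
print(w2p('wrist',r2w((88,-30,99))).round())
im=save('wrist','w8',(150,90,350,290),2.5)
go(r2w((88,-30,76)),YAW)
E
```

```text
[250. 207.]
t42.7 at [0.5359 0.1211 0.1522] toolyaw -81.1 shift [0.06 0.01 1.9 ] turn [-0.    0.01  0.  ] F [ 0.7  0.1 -0. ] w 42.5
```

View pics/w8.png

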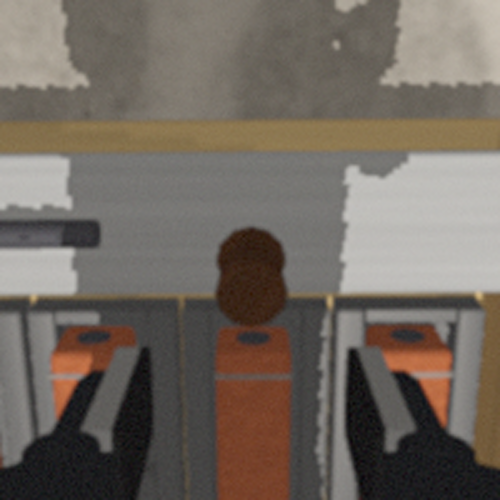

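The grip top is at image (250,206), as predicted, so I'll lower onto it, grip and slide the hood forward.

carry_out(
  commands=[
    [[0.06,0,0.4,0,0,0],[0,0,0.5,0,0,0],[0,0,0.5,0,0,0],[0,0,0.4,0,0,0],[0,0,0.1,0,0,0],[0,0,0,0,0,0],[0,0,0,0,0,0]],
  ],
)

```text
clock: 43.28
position: [0.5391, 0.1213, 0.0772]
ee_rot: [0.997, 0.077, 0.0, -0.0]
ft_force: [0.7, 0.0, 0.3]
grip_width: 0.504
grasp_force: 0.0
```

carry_out(
  commands=[
    [[0,0,0,0,0,0],[0,0,0,0,0,0],[0,0,0,0,0,0],[0,0,0,0,0,0],[0,0,0,0,0,0],[0,0,0,0,0,0],[0,0,0,0,0,0],[0,0,0,0,0,0]],
  ],
  hand=1,
  force=40,
)

```text
clock: 43.95
position: [0.5398, 0.1203, 0.0778]
ee_rot: [0.997, 0.077, 0.001, -0.0]
ft_force: [-0.9, -2.4, 5.4]
grip_width: 0.214
grasp_force: 39.1
```

carry_out(
  commands=[
    [[-0.2,0,0,0,0,0],[-0.2,0,0,0,0,0],[-0.2,0,0,0,0,0],[-0.2,0,0,0,0,0],[-0.2,0,0,0,0,0],[-0.2,0,0,0,0,0],[-0.2,0,0,0,0,0],[-0.15,0,0,0,0,0],[-0.1,0,0,0,0,0],[-0.1,0,0,0,0,0],[-0.05,0,0,0,0,0],[0,0,0,0,0,0],[0,0,0,0,0,0]],
  ],
)

```text
clock: 45.03
position: [0.4705, 0.1092, 0.0778]
ee_rot: [0.997, 0.076, 0.004, -0.0]
ft_force: [12.5, -3.3, -3.8]
grip_width: 0.22
grasp_force: 40.3
```

carry_out(
  commands=[
    [[-0.03,0,0,0,0,0],[0,0,0,0,0,0]],
  ],
)

```text
clock: 45.2
position: [0.4705, 0.1092, 0.0779]
ee_rot: [0.997, 0.076, 0.005, -0.0]
ft_force: [19.9, -2.6, -11.2]
grip_width: 0.217
grasp_force: 39.7
```

carry_out(
  commands=[
    [[0,0,0,0,0,0],[0,0,0,0,0,0],[0,0,0,0,0,0],[0,0,0,0,0,0],[0,0,-0.3,0,0,0],[0,0,-0.5,0,0,0],[0,0,-0.6,0,0,0],[0,0,-0.5,0,0,0],[0,0,0,0,0,0],[0,0,0,0,0,0]],
  ],
  hand=0,
)

```text
clock: 46.03
position: [0.4669, 0.11, 0.1532]
ee_rot: [0.997, 0.077, 0.001, -0.001]
ft_force: [-0.6, -0.6, -0.5]
grip_width: 0.502
grasp_force: 0.0
```

```bash
python3 - <<'E'
from h import *
go(r2w((30,88,152)),YAW)
E
```

```text
t46.0 at [0.4669 0.11   0.1532] toolyaw -81.2 shift [ 0.36 -2.95  0.04] turn [-0.01 -0.01 -0.  ] F [-0.6 -0.6 -0.5] w 42.7
```

carry_out(
  commands=[
    [[0.07,-0.59,0,0,0,0],[0.07,-0.59,0,0,0,0],[0.07,-0.59,0,0,0,0],[0.07,-0.59,0,0,0,0],[0.07,-0.59,0,0,0,0],[0,0,0,0,0,0],[0,0,0,0,0,0],[0,0,0,0,0,0]],
  ],
)

```text
clock: 46.7
position: [0.4621, 0.2274, 0.1516]
ee_rot: [0.997, 0.077, -0.001, 0.001]
ft_force: [-0.0, -0.6, -0.5]
grip_width: 0.503
grasp_force: 0.0
```

```bash
python3 - <<'E'
from h import *
print(w2p('wrist',r2w((30,88,107))).round(),w2p('wrist',r2w((18,-30,99))).round(),w2p('wrist',r2w((5,0,63))).round())
im=save('wrist','w9')
go(r2w((30,88,85)),YAW)
E
```

```text
[249. 213.] [405. 224.] [347. 221.]
t46.8 at [0.4623 0.227  0.1518] toolyaw -81.3 shift [ 0.02 -0.05  1.67] turn [ 0.01  0.01 -0.02] F [-0.3  0.1  0.1] w 42.4
```

View pics/w9.png

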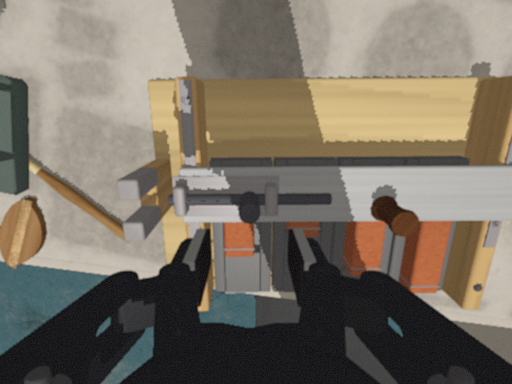

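The knob top is at (249,212), as predicted, and the rod lines up with the fork gap. I'll lower, grip the knob and shoot the bolt.

carry_out(
  commands=[
    [[0,-0.03,0.4,0,0,0],[0,0,0.5,0,0,0],[0,0,0.4,0,0,0],[0,0,0.25,0,0,0],[0,0,0.1,0,0,0],[0,0,0,0,0,0],[0,0,0,0,0,0]],
  ],
)

```text
clock: 47.33
position: [0.4627, 0.2293, 0.0871]
ee_rot: [0.997, 0.076, 0.0, -0.0]
ft_force: [-0.4, 0.3, 0.1]
grip_width: 0.501
grasp_force: 0.0
```

carry_out(
  commands=[
    [[0,0,0,0,0,0],[0,0,0,0,0,0],[0,0,0,0,0,0],[0,0,0,0,0,0],[0,0,0,0,0,0],[0,0,0,0,0,0],[0,0,0,0,0,0],[0,0,0,0,0,0]],
  ],
  hand=1,
  force=40,
)

```text
clock: 48.0
position: [0.4628, 0.2296, 0.0874]
ee_rot: [0.997, 0.077, 0.0, -0.0]
ft_force: [-1.1, -2.0, 6.6]
grip_width: 0.166
grasp_force: 38.9
```

carry_out(
  commands=[
    [[0,-0.12,0,0,0,0],[0,-0.12,0,0,0,0],[0,-0.12,0,0,0,0],[0,-0.12,0,0,0,0],[0,-0.12,0,0,0,0],[0,-0.12,0,0,0,0],[0,-0.12,0,0,0,0],[0,-0.1,0,0,0,0],[0,-0.06,0,0,0,0],[0,-0.05,0,0,0,0],[0,0,0,0,0,0],[0,0,0,0,0,0]],
  ],
)

```text
clock: 49.0
position: [0.4572, 0.2675, 0.0872]
ee_rot: [0.997, 0.075, 0.0, 0.002]
ft_force: [0.0, -14.1, 11.5]
grip_width: 0.17
grasp_force: 39.7
```

carry_out(
  commands=[
    [[0,-0.06,0,0,0,0],[0,0,0,0,0,0],[0,0,0,0,0,0]],
  ],
)

```text
clock: 49.25
position: [0.4574, 0.2677, 0.0871]
ee_rot: [0.997, 0.074, 0.0, 0.003]
ft_force: [0.8, -21.8, 12.8]
grip_width: 0.168
grasp_force: 40.0
```

carry_out(
  commands=[
    [[0,0,0,0,0,0],[0,0,0,0,0,0],[0,0,0,0,0,0],[0,0,0,0,0,0],[0,0,-0.3,0,0,0],[0,0,-0.5,0,0,0],[0,0,-0.6,0,0,0],[0,0,-0.5,0,0,0],[-0.3,0.3,0,0,0,0],[0,0,0,0,0,0],[0,0,0,0,0,0]],
  ],
  hand=0,
)

```text
clock: 50.17
position: [0.4454, 0.2598, 0.1633]
ee_rot: [0.997, 0.077, 0.0, -0.001]
ft_force: [0.7, -0.1, -0.8]
grip_width: 0.499
grasp_force: 0.0
```

```bash
python3 - <<'E'
from h import *
for X in((30,128,107),(30,195,77),(30,145,80),(30,184,100)):print(X,((w2p('wrist',r2w(X))-[100,100])*2.7).round())
im=save('wrist','w10',(100,100,380,300),2.7)
go(r2w((30,128,85)),YAW)
E
```

```text
(30, 128, 107) [382. 250.]
(30, 195, 77) [171. 223.]
(30, 145, 80) [329. 225.]
(30, 184, 100) [186. 243.]
t50.2 at [0.4453 0.2601 0.1628] toolyaw -81.2 shift [ 0.31 -0.16  1.95] turn [-0.01 -0.   -0.  ] F [ 0.3 -0.9 -0.4] w 42.4
```

View pics/w10.png

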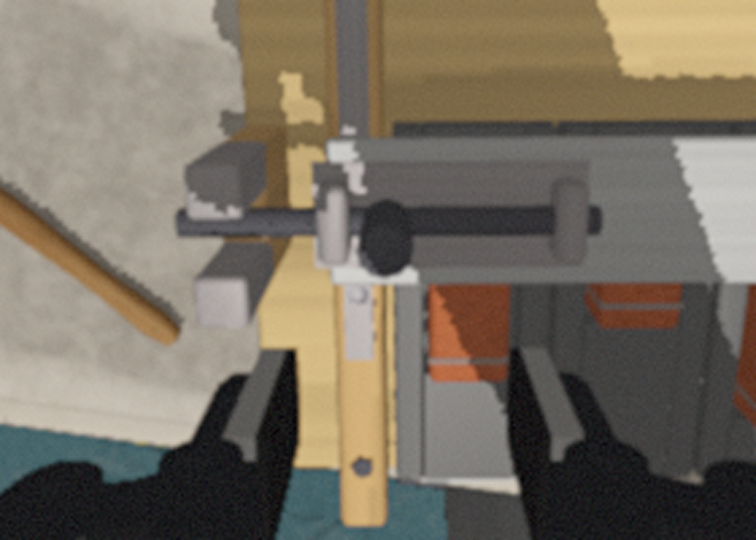

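The rod tip at crop (178,220) passes through the fork. The knob sits right of the left guide by the home distance, and the bolt met a hard stop at 22 N. The hood is forward and the robot is clear, so I'm handing in.

```bash
python3 -c "
from h import *
print(get_obs()['clock'],get_obs()['ft_force']);print(hand_in())"
```

```text
50.2167 [ 0.26975756 -0.92066049 -0.44001633]
the job is handed in; nothing more can be done
None
```

The job is handed in at about 50 s on the robot's clock: all four props lie flat in their own slots, the hood is fully forward and the bolt is home in its keeper; hood and bolt were each pushed to a hard stop, and the pictures show nothing out of place.

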